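# Slide the washed drip tray back into the espresso machine

### The arm

A 6-joint arm with a two-finger parallel gripper is mounted at the origin on the work surface. World frame = base frame: x ahead of the robot, y to its left, z up, the work surface at z = 0. Lengths are in mm, angles in rad, forces in N, time in s.
With the tool pointing down it reaches from about 350 to 975 mm from the base axis. Payload 7.1 kg.
Tool frame: the origin (TCP) lies midway between the tips of the shut fingers; the grasp point (between the pads) lies 19 mm behind it (ctrl.grip_depth is the distance from the TCP to the grasp point, in mm); z points along the fingers, y is the line along which they close (so a half turn about z gives the same grasp; the last joint's range is limited). The gripper opens to 88 mm and grips with 3 to 60 N. Pads are 20 mm wide; open, the fingers measure 115 mm over their backs; the gripper's body (75 mm by 178 mm) begins 61 mm behind the grasp point.
Start: joints at [-1.245, 0.423, 1.63, -0, 1.089, -0.019], TCP at [211.272, -588.191, 222.675] pointing down, gripper open.
Joint ranges: [-3, 3], [-0.9, 2.11], [0.09, 2.58], [-1.31, 4.45], [0.11, 2.69], [-2.54, 2.54]. Speed limits (rad/s): [2.39, 2.39, 3.01, 3.14, 3.14, 3.14].

### API

Orientations are given as a rotation vector (axis times angle).
In Python, from workcell import ctrl, cams gives the robot as it stands.
- The arm moves only by the tool move_arm, never from a script. Its argument "steps" is a list of rows, each a list of 3 entries, a list of its own where there are three numbers: the shift along the tool's x, y, z in units of 25 mm (1.0 is 25 mm), then the turn about the tool's z in units of 5 degrees (1.0 is 5 degrees), then the closure, from 0 (fully open) to 1 (shut). A call has 1 to 20 rows; each row shifts and turns the commanded pose from where the row before left it, along the tool's axes as they then stand; what a row does not reach is not made up. A row lasts 1/12 s, in which the tool goes at most 41.7 mm and 7.16 degrees, less where a joint would pass 70% of its speed; a pose out of reach is approached as far as the arm can. A call is refused whole if a number of a shift passes 1 or a number of a turn 1, either way. A call with a gripper value outside its range is refused whole. The fingers move at their own pace and stop on an object; the grip force is fixed at half the most. Time passes only in rows, so rows that do not move let the fingers close. It gives the time, the measured TCP pose, the force, the opening and the grip force at its end, in the units of the state.
- ctrl.get_obs(): the state, without advancing time (a new reading comes with each control period).
- cams.get_image(name): name is "scene" or "top" or "wrist"; returns a dict with "image" (384x512x3 uint8, red, green, blue), "camera_matrix" (3x3 intrinsics, pixels), "xyz" and "rotation" of the camera in the world; the wrist camera has in their place "mount" (4x4, takes a point from camera to tool coordinates, whose origin is the TCP and whose axes are the flange's). Camera axes: x right, y down, z forward; pixel columns grow to the right and rows downward; lengths in mm; the calibration is good to about 2 mm. A picture is of the moment at which its call begins: read the wrist's pose just before it. There is no depth.
- ctrl.close_job(): hands the job in; it is judged then, once.
Trained networks look in the newest picture that a camera, given by its name, has taken for a name from the list of things; names that differ only in an ending like _2 or _b are one class to them, and where a whole thing is asked for, a point or a joint stands for the part that bears it (a point fixed in the world has none). Each returns a list of dicts, best first, with "p" (0 to 1); they miss things now and then, are a little off and sometimes report something else, mostly with a low value. They report only what shows in the picture. A call takes as long as a camera call. They do not tell look-alikes from the thing itself.
- cams.boxes_of(camera, thing): "rect" ([centre column, centre row, width, height] in pixels, round what is visible of it).
- cams.cut_out(camera, thing): "pixels" (384x512 bool, what is visible of it) and "rect" ([centre column, centre row, width, height] in pixels, round what is visible of it).
The state is a dict: "t": time; "qpos": joint angles; "qvel": joint speeds; "joint_torque": joint torques, N m; "ee_pos": TCP position; "orientation": TCP orientation; "ft_force": force on the tool from outside, world axes, zero at the start; "moment": the same for the moment, N m; "width": finger opening in mm; "grasp_force": force on a finger pad.
Only numpy, scipy, OpenCV 4.12 (cv2) and the standard library are available. Lean on these libraries where they do the work, as an engineer would, in place of code of your own. Each camera call takes 0.05 s, during which the arm holds its last target. There are 200 camera calls.

### The job

The washed drip tray is on the drying mat beside the espresso machine: pick it up, slide it rear end first into the bay under the machine, and push it fully home until its spring catches click and it stays in. You cannot see how the bay sits inside, so feel for its side walls and rear stop and let them line the tray up; press firmly but do not ram the machine, and leave the cup, jug and jar where they are.

Things in the scene. Friction and masses are not known exactly. Their poses are not given: they have to be found in the camera images.
- tray: Grey plastic drip tray, open box 190 long (x) x 120 wide (y), 0.35 to 0.6 kg, with a fixed steel bar grate 37 high. Origin: middle of its underside; +x points to its rear end, which goes in first; z up. Walls 4 thick, 40 high; front wall (x -95 to -87) 8 thick, 44 high. Between front wall and grate is a finger well 42 long, its bottom 4 above the underside. Rear corners bevelled.
- tray_front (a point): Middle of the top edge of the tray's front wall, 91 ahead of the tray's origin and 44 above its underside, axes as the tray: pinch the 8 mm wall here from above, one finger in the well.
- machine: Fixed steel espresso machine, 176 wide (y), 310 deep (x), 310 high. Origin: middle of the bay's mouth, on the counter; +x runs into the bay, the front faces -x, z up. Bay floor 10 above the counter behind a small ramped sill; side cheeks 52 high. Bay open above from x 0 to 115, then roofed at 58 up. Head overhangs from x 70 on, its underside 200 up.
- bay_stop (a point): Reference point on the machine's centre line, 190 in from the mouth, 10 up, axes as the machine. The bay's solid rear stop lies near it, unseen, up to 7 nearer or deeper, fixed in a run: home is with the tray's origin 88 to 102 in from the mouth (front within 7 of flush), latched. A sprung ejector pin there pushes back over the last 20 mm, and drives the tray out again by over 12 if not latched.
- bay_catches (a point): Midway between two sprung catches, about 150 in, 29 up. They rub on the tray's sides from 50 mm before home (about 11 N) and click into notches at home; with the pin this takes about 17 N, and over 30 N is ramming. Bay 124 wide between stiff walls (2 each side of the tray), flaring to 136 in its first 20. The walls' middle lies up to 5 left or right of the machine's centre line, fixed in a run.
- spout (a point): Lower end of the coffee spout, 95 in from the mouth, 148 above the counter. A thin steam wand hangs 76 in, 79 to the machine's -y side, down to 106 up. Keep the gripper clear of both.
- mat: Fixed black rubber drying mat 260 x 180 x 4, origin under its middle; the tray stands on it.
- cup: Bystander: white mug, 68 wide, 58 high, origin under its middle.
- jug: Bystander: steel milk cup, 76 wide, 92 high, origin under its middle.
- jar: Bystander: jar of amber glass with a lid, 90 wide, 130 high, origin under its middle.
Mind the look-alikes: they are no part of the job. There is more than one size of the tray; the job needs the largest.

How it is judged:
By the outcome, as a careful person would: the job done as asked, in the order asked, and still so for the second after the job is handed in, with the robot touching nothing.
It also fails if it takes over 72 s, if anything falls off the work surface, if the arm or the gripper's body presses on something with over 40 N, if the wrist force passes 120 N, or if a joint passes its speed limit or range.

## Working session

There is one attempt and no reset: what is moved stays moved. The work goes in short steps, Python scripts to look and compute and a tool call to move; the robot and the scene stay as the last step left them, time stands still between calls to the robot, and variables do not carry over. Pictures are saved under pics/ and viewed, at most 10 in all, crops included, and the job is handed in when it is done.

Besides the shell and the picture viewer there is one more tool, called by a JSON object that holds its "api" and its "payload". move_arm: Moves the arm, as the interface text tells. Its arguments: {"type":"object","properties":{"steps":{"type":"array"}},"required":["steps"]}

```bash
mkdir -p pics
cat > h.py <<'E'
from workcell import ctrl, cams
import numpy as np, cv2
def grab(n,f=None):
    d=cams.get_image(n)
    if f: cv2.imwrite('pics/'+f,cv2.cvtColor(d['image'],cv2.COLOR_RGB2BGR))
    return d
def ray(d,u,v):
    K=np.array(d['camera_matrix']);r=np.linalg.solve(K,[u,v,1.]);return np.array(d['rotation'])@r
def at(d,u,v,z):
    r=ray(d,u,v);o=np.array(d['xyz']);return o+r*(z-o[2])/r[2]
def proj(d,p):
    q=np.array(d['camera_matrix'])@(np.array(d['rotation']).T@(np.array(p)-np.array(d['xyz'])));return q[:2]/q[2]
E
python3 - <<'E'
from h import *
a=grab('top','top0.png')
for t in ['tray','machine','mat']:
    for b in cams.boxes_of('top',t): print('top',t,b['p'],np.round(b['rect'],1))
s=grab('scene','scene0.png')
im=np.vstack([cv2.imread('pics/top0.png'),cv2.imread('pics/scene0.png')]);
print(a['xyz'],s['xyz'],np.array(a['rotation']).round(3).tolist()); o=ctrl.get_obs(); print(o)
E
```

```text
top tray 0.89 [324.6 208.1  83.6  64.6]
top tray 0.73 [424.2 228.8  41.9  54.6]
top tray 0.65 [325.2 304.9  56.2  61.2]
top machine 0.77 [ 98.3 175.4 188.6  95.9]
top mat 0.79 [317.4 203.9 107.1  87.7]
[ 362.57247245 -156.64671388 1065.79934144] [ 805.20177286 -754.31118879  824.53193237] [-2.115, 2.174, -0.104]
{'t': 0.25, 'qpos': array([-1.24498048e+00,  4.23474702e-01,  1.63022125e+00,  1.86927266e-05,
        1.08862158e+00, -1.89978803e-02]), 'qvel': array([-0.00110376, -0.00084802, -0.00326665, -0.00014442, -0.00067236,
       -0.0012937 ]), 'joint_torque': array([ 4.71154581e-04, -5.44217849e+01, -2.73553383e+01,  6.42126636e-02,
        2.10885541e-02, -9.15231385e-05]), 'ee_pos': array([ 211.21352333, -587.96352599,  222.31457083]), 'orientation': array([-3.09431174e+00, -5.38816108e-01,  1.48253895e-04]), 'ft_force': array([-0.21422157,  0.30606921,  0.10928568]), 'moment': array([ 0.03337645,  0.03007879, -0.04398261]), 'grasp_force': 0.0, 'width': 87.93334378405379}
```

View pics/top0.png

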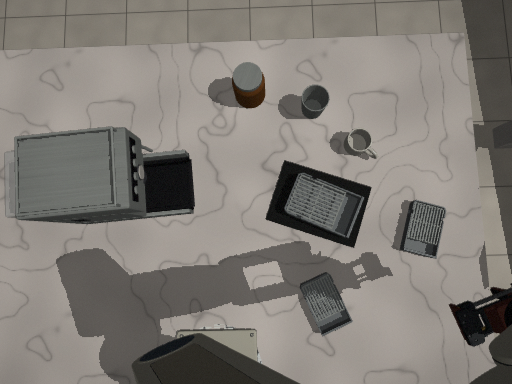

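View pics/scene0.png

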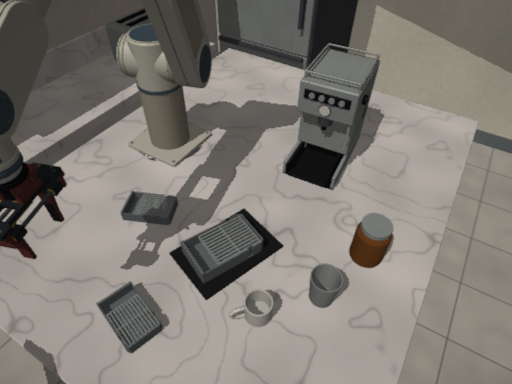

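The top picture shows the large tray on the mat at about (324,205), with its finger well to the right at about (352,218). The machine's bay mouth is at about (193,184), facing right. Smaller look-alike trays are at (424,229) and (325,303). I'll measure in enlarged crops.

```bash
sed -i "s/np.array(d\['rotation'\])/cv2.Rodrigues(np.array(d['rotation'],float))[0]/g" h.py
python3 - <<'E'
from h import *
im=cv2.imread('pics/top0.png')
a=cv2.resize(im[150:250,260:376],None,fx=5,fy=5,interpolation=cv2.INTER_CUBIC)   #580x500
b=cv2.resize(im[140:230,130:210],None,fx=5,fy=5,interpolation=cv2.INTER_CUBIC)
cv2.imwrite('pics/ta.png',a);cv2.imwrite('pics/tb.png',b)
d=grab('top')
for uv in [(324,205),(352,218),(193,184)]: print(uv,at(d,*uv,40).round(1))
m=cams.cut_out('top','tray')[0]; 
print(m['p'],m['rect'],cv2.minAreaRect(np.argwhere(m['pixels'])[:,::-1].astype(np.float32)))
E
```

```text
(324, 205) [ 438.1 -303.    40. ]
(352, 218) [ 400.6 -377.2   40. ]
(193, 184) [506.8  57.2  40. ]
0.8 [324.7, 207.9, 84.4, 68.6] ((323.3372497558594, 204.10943603515625), (71.20021057128906, 45.09165573120117), 22.380136489868164)
```

View pics/ta.png

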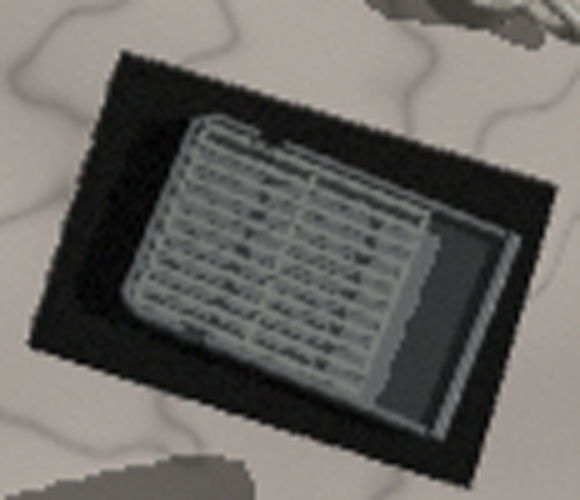

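View pics/tb.png

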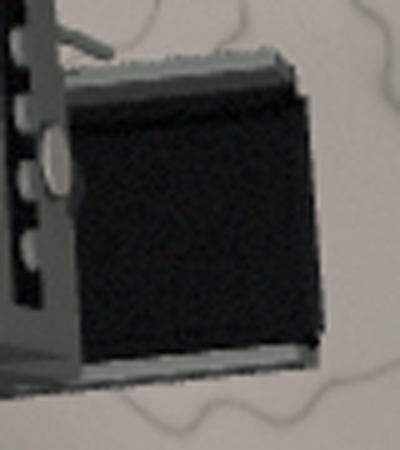

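The crops show the tray's front wall from (514,235) to (438,435) in crop pixels, and its rear edge at about (188,135) to (125,297). The cheek tops end at about (275,48) and (318,367), and the black bay floor's front edge runs from (305,97) to (322,330).

Run:
```python
from h import *
from scipy.optimize import least_squares
d=grab('top'); c=lambda p,o:(o[0]+(p[0]+.5)/5-.5,o[1]+(p[1]+.5)/5-.5)
A=(260,150);B=(130,140)
pt=[((520,235),48),((444,438),48),((508,235),48),((432,432),48),((188,135),44),((125,297),44)]
T=[at(d,*c(p,A),z) for p,z in pt]
for t in T: print(t.round(1))
print('front len',np.linalg.norm(T[0]-T[1])); f=(T[0]+T[1]+T[2]+T[3])/4; r=(T[4]+T[5])/2
print('front mid',f,'rear mid',r,'len',np.linalg.norm((f-r)[:2]),'yaw',np.degrees(np.arctan2(*(r-f)[1::-1])), 'perp yaw',np.degrees(np.arctan2(*(T[0]-T[1])[1::-1]))) 
print('mach')
for p,z in [((275,48),52),((65,72),52),((318,367),0),((318,347),52),((80,380),52),((305,97),5),((322,330),5)]: print(p,z,at(d,*c(p,B),z).round(1))
# full machine top
im=d['image']
cv2.imwrite('pics/m.png',cv2.resize(cv2.cvtColor(im[115:235,0:210],cv2.COLOR_RGB2BGR),None,fx=3.8,fy=3.8,interpolation=cv2.INTER_CUBIC))
```

```text
[ 457.4 -409.9   48. ]
[ 349.3 -363.    48. ]
[ 457.6 -403.5   48. ]
[ 352.6 -356.8   48. ]
[ 518.3 -232.5   44. ]
[ 429.9 -194.9   44. ]
front len 117.8765382500904
front mid [ 404.2191511  -383.28873015   48.        ] rear mid [ 474.08579327 -213.6951551    44.        ] len 183.42117758139503 yaw 67.61004608270284 perp yaw -23.47181274299052
mach
(275, 48) 52 [603.6  78.   52. ]
(65, 72) 52 [593.7 195.9  52. ]
(318, 367) 0 [428.5  65.3   0. ]
(318, 347) 52 [436.2  54.4  52. ]
(80, 380) 52 [421.8 185.2  52. ]
(305, 97) 5 [585.2  71.3   5. ]
(322, 330) 5 [449.3  61.9   5. ]
```

View pics/m.png

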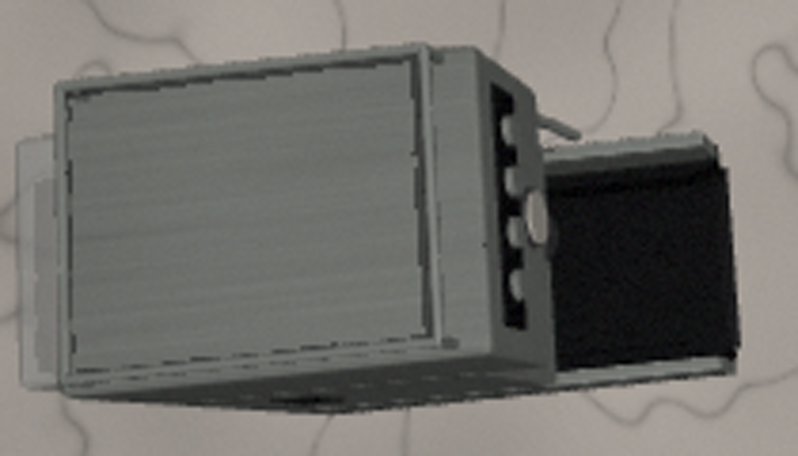

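This crop shows the head's front top corners at about (478,48) and (492,360), its front lower corners at about (538,98) and (552,380), and the cheek ends at (708,133) and (736,372). I'll fit the machine pose to these points.

Run:
```python
from h import *
from scipy.optimize import least_squares
d=grab('top')
P=[((478,48),(70,-88,310)),((492,358),(70,88,310)),((552,380),(70,88,200)),((538,98),(70,-88,200)),((705,133),(0,-88,52)),((735,362),(0,88,52)),((738,374),(0,88,0)),((630,148),(40,-88,52))]
def w(x,p):
    c,s=np.cos(x[2]),np.sin(x[2]);return np.array([x[0]+c*p[0]-s*p[1],x[1]+s*p[0]+c*p[1],p[2]])
px=np.array([((p[0]+.5)/3.8-.5,115+(p[1]+.5)/3.8-.5) for p,_ in P])
use=list(range(7))
f=lambda x:np.concatenate([proj(d,w(x,P[i][1]))-px[i] for i in use])
r=least_squares(f,[515,65,1.63],loss='soft_l1',x_scale=[1,1,.01])
print(r.x,np.degrees(r.x[2]));print(r.fun.reshape(-1,2).round(1))
# tray fit
Q=[((520,235),(-95,-60,44)),((444,438),(-95,60,44)),((508,235),(-87,-60,44)),((432,432),(-87,60,44))]
px2=np.array([(260+(p[0]+.5)/5-.5,150+(p[1]+.5)/5-.5) for p,_ in Q])
g=lambda x:np.concatenate([proj(d,w(x,q)+[0,0,4])-px2[i] for i,(_,q) in enumerate(Q)]+[ [ (proj(d,w(x,(95,0,40))+[0,0,4])-np.array([260+(156.5+.5)/5-.5,150+(216+.5)/5-.5]))@np.array([.93,.36])]])
r=least_squares(g,[437,-303,1.18],x_scale=[1,1,.01]);print('tray',r.x,np.degrees(r.x[2]),r.fun.round(1)); print('front',w(r.x,(-91,0,44)))
print('home dir yaw TCP now',np.degrees(2*np.arctan2(-.5388,-3.0943)))
print(cv2.Rodrigues(ctrl.get_obs()['orientation'])[0].round(3))
```

```text
[513.70033224  69.67681641   1.6567358 ] 94.92396889305141
[[-1.7 -0.8]
 [ 0.3  0.7]
 [ 2.2 -2. ]
 [ 0.5 -0.9]
 [-0.3  0.3]
 [-2.7  2.9]
 [ 0.5  0.8]]
tray [ 440.73924258 -300.46399391    1.1561776 ] 66.24409688377159 [ 0.6 -0.   0.1  0.6  0.2 -1.1 -0.3  0.7 -0.8]
front [ 404.08071239 -383.75356207   44.        ]
home dir yaw TCP now -340.2446314182776
[[ 0.941  0.338 -0.   ]
 [ 0.338 -0.941  0.   ]
 [-0.    -0.    -1.   ]]
```

{"api": "move_arm", "payload": {"steps": [[[0,0,0],1,0.6],[[0,0,0],1,0.6],[[0,0,0],1,0.6],[[0,0,0],1,0.6],[[0,0,0],1,0.6],[[0,0,0],1,0.6],[[0,0,0],1,0.6],[[0,0,0],1,0.6],[[0,0,0],0.64,0.6],[[0.347,-0.962,0.264],0,0.6],[[0.347,-0.962,0.264],0,0.6],[[0.347,-0.962,0.264],0,0.6],[[0.347,-0.962,0.264],0,0.6],[[0.347,-0.962,0.264],0,0.6],[[0.347,-0.962,0.264],0,0.6],[[0.347,-0.962,0.264],0,0.6],[[0.347,-0.962,0.264],0,0.6],[[0.347,-0.962,0.264],0,0.6],[[0.347,-0.962,0.264],0,0.6],[[0.347,-0.962,0.264],0,0.6]]}}

```text
t: 2.12
ee_pos: [404.9, -382.5, 149.9]
orientation: [3.076, -0.638, 0.0]
ft_force: [0.2, -0.3, 0.8]
width: 35.1
grasp_force: 0.0
```

Run:
```python
from h import *
o=ctrl.get_obs();d=grab('wrist','w1.png');np.save('w1.npy',d['mount'])
R=cv2.Rodrigues(o['orientation'])[0];print(o['ee_pos'].round(1),R.round(3).tolist(),o['width'],o['ft_force'].round(1)); M=np.array(d['mount']);print(M.round(2))
K=np.array(d['camera_matrix']);E=np.eye(4);E[:3,:3]=R;E[:3,3]=o['ee_pos'];W=E@M
d['xyz']=W[:3,3];d['rotation']=cv2.Rodrigues(W[:3,:3])[0]
c,s=np.cos(np.radians(66.5)),np.sin(np.radians(66.5))
im=cv2.cvtColor(d['image'],cv2.COLOR_RGB2BGR)
for q in [(0,-60),(0,60),(4,-60),(-4,-60),(4,60),(-4,60),(0,0)]:
    p=np.array([404.1+c*q[0]-s*q[1],-383.5+s*q[0]+c*q[1],48]);u=proj(d,p);print(q,u.round(1))
    cv2.circle(im,tuple(int(round(v)) for v in u),2,(0,0,255),1)
cv2.imwrite('pics/w1b.png',cv2.resize(im,None,fx=1.5,fy=1.5,interpolation=cv2.INTER_CUBIC))
```

```text
[ 404.9 -382.5  149.9] [[0.917, -0.398, 0.0], [-0.398, -0.917, -0.0], [0.0, 0.0, -1.0]] 35.11216002055446 [ 0.2 -0.3  0.8]
[[  -0.     -0.97   -0.24   65.13]
 [   1.     -0.      0.      0.37]
 [  -0.     -0.24    0.97 -162.56]
 [   0.      0.      0.      1.  ]]
(0, -60) [252.4 117. ]
(0, 60) [252.3 254.4]
(4, -60) [247.5 117. ]
(-4, -60) [257.4 117. ]
(4, 60) [247.8 254.4]
(-4, 60) [256.8 254.4]
(0, 0) [252.4 189.4]
```

View pics/w1b.png

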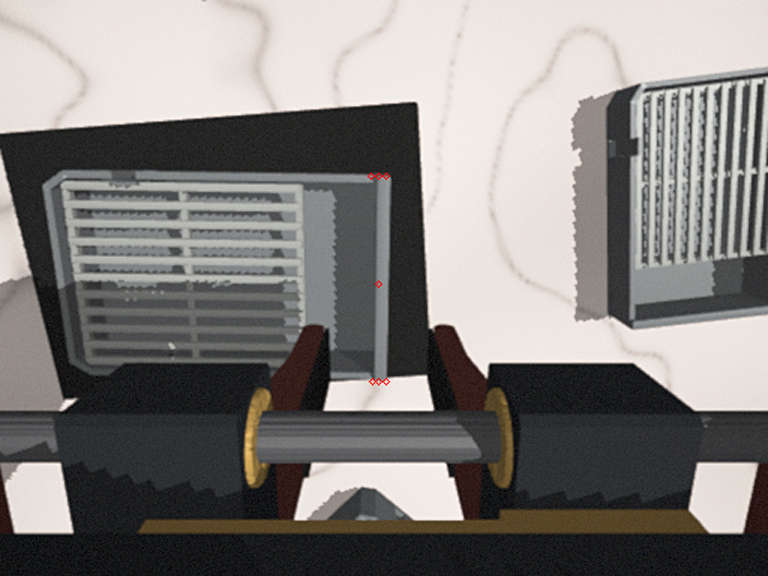

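The wrist view shows the front wall from about (383,176) to (380,380), within 2 mm of the predicted position. I'll descend and pinch.

{"api": "move_arm", "payload": {"steps": [[[0,0.11,0.9],0,0.6],[[0,0,0.9],0,0.6],[[0,0,0.9],0,0.6],[[0,0,0.9],0,0.6],[[0,0,0.9],0,0.6],[[0,0,0.6],0,0.6],[[0,0,0.3],0,0.6],[[0,0,0],0,0.6],[[0,0,0],0,1],[[0,0,0],0,1],[[0,0,0],0,1],[[0,0,0],0,1],[[0,0,0],0,1],[[0,0,0],0,1],[[0,0,0],0,1],[[0,0,0],0,1]]}}

```text
t: 3.5
ee_pos: [403.7, -386.3, 16.1]
orientation: [3.075, -0.639, 0.002]
ft_force: [1.5, 1.4, 7.5]
width: 8.1
grasp_force: 30.0
```

{"api": "move_arm", "payload": {"steps": [[[0,0,-0.2],0,1],[[0,0,-0.4],0,1],[[0,0,-0.6],0,1],[[0,0,-0.7],0,1],[[0,0,-0.7],0,1],[[0,0,-0.5],0,1],[[0,0,-0.3],0,1],[[0,0,0],-0.4,1],[[0,0,0],-0.8,1],[[0,0,0],-0.9,1],[[0,0,0],-0.9,1],[[0,0,0],-0.9,1],[[0,0,0],-0.9,1],[[0,0,0],-0.6,1],[[0,0,0],-0.3,1],[[0,0,0],0,1],[[0,0,0],0,1]]}}

```text
t: 4.92
ee_pos: [402.8, -385.8, 99.9]
orientation: [-3.138, -0.137, 0.001]
ft_force: [-1.2, 0.4, -4.1]
width: 7.9
grasp_force: 30.0
```

{"api": "move_arm", "payload": {"steps": [[[0.2,-0.3,0],0,1],[[0.4,-0.6,0],0,1],[[0.5,-0.8,0],0,1],[[0.5,-0.8,0],0,1],[[0.5,-0.8,0],0,1],[[0.5,-0.8,0],0,1],[[0.5,-0.8,0],0,1],[[0.5,-0.8,0],0,1],[[0.5,-0.8,0],0,1],[[0.5,-0.8,0],0,1],[[0.5,-0.8,0],0,1],[[0.5,-0.8,0],0,1],[[0.44,-0.61,0],0,1],[[0,0,0],0,1],[[0,0,0],0,1]]}}

```text
t: 6.17
ee_pos: [532.6, -134.5, 100.0]
orientation: [-3.138, -0.142, 0.001]
ft_force: [0.1, -1.2, -4.3]
width: 8.0
grasp_force: 30.0
```

```bash
cat >> h.py <<'E'
def wrist(f=None):
    o=ctrl.get_obs();d=grab('wrist',f);E=np.eye(4);E[:3,:3]=cv2.Rodrigues(o['orientation'])[0];E[:3,3]=o['ee_pos'];W=E@np.array(d['mount'])
    d['xyz']=W[:3,3];d['rotation']=cv2.Rodrigues(W[:3,:3])[0];return o,d
E
python3 - <<'E'
from h import *
o,d=wrist('w2.png');print(o)
grab('scene','s2.png');a=cv2.imread('pics/w2.png');b=cv2.imread('pics/s2.png')[60:360,150:450];b=cv2.resize(b,None,fx=.86,fy=.86)
a=cv2.resize(a,(700,525));cv2.imwrite('pics/w2b.png',a);cv2.imwrite('pics/s2b.png',cv2.resize(cv2.imread('pics/s2.png')[60:320,180:450],None,fx=2.2,fy=2.2,interpolation=cv2.INTER_CUBIC))
E
```

```text
{'t': 6.1667, 'qpos': array([-2.68980990e-01,  4.88711152e-01,  1.87534459e+00, -1.19256651e-04,
        7.77906754e-01,  1.21177900e+00]), 'qvel': array([-0.03151221, -0.001012  ,  0.01057769, -0.00579473,  0.00206789,
       -0.01054469]), 'joint_torque': array([  1.10564612, -53.0842638 , -21.35871291,   0.35783937,
         0.06008672,   0.08816962]), 'ee_pos': array([ 532.60224433, -134.50089543,  100.00962523]), 'orientation': array([-3.13836909e+00, -1.41512760e-01,  5.93126707e-04]), 'ft_force': array([ 0.07361406, -1.21691398, -4.26873453]), 'moment': array([-0.37204322, -0.04714024,  0.00483363]), 'grasp_force': 29.985870122909546, 'width': 8.023483618862565}
```

View pics/w2b.png

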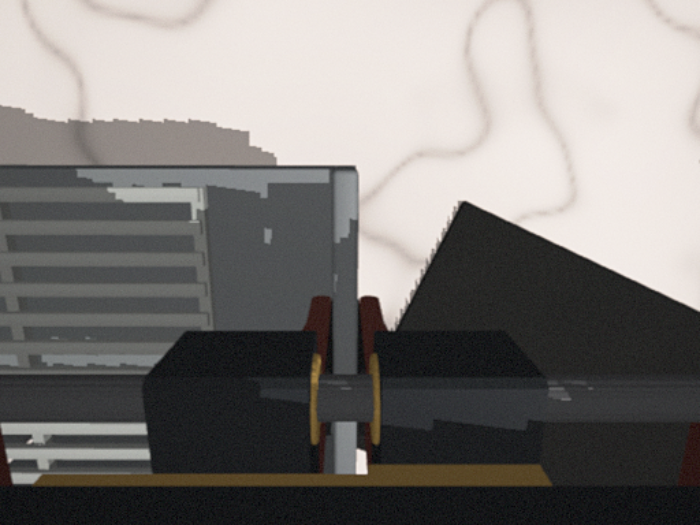

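View pics/s2b.png

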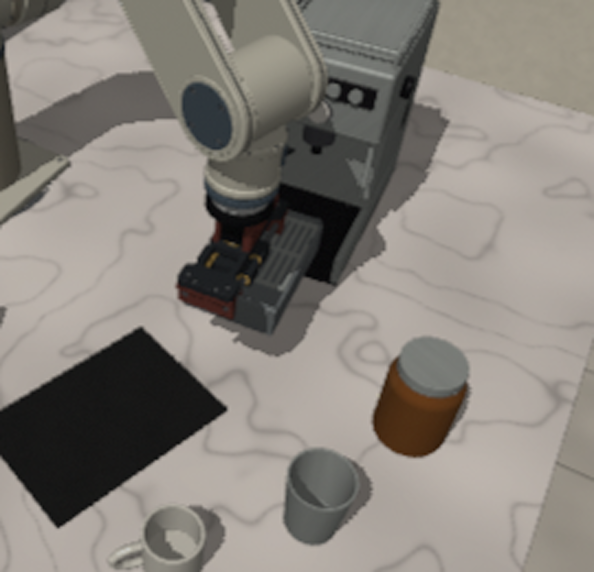

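The tray is held square and level in the wrist view (front wall at about column 345), and the scene view shows its rear just before the mouth. I'll lower it and begin feeling in.

{"api": "move_arm", "payload": {"steps": [[[0.04,0,0.5],0,1],[[0,0,0.7],0,1],[[0,0,0.7],0,1],[[0,0,0.6],0,1],[[0,0,0.4],0,1],[[0,0,0.1],0,1],[[0,0,0],0,1],[[0,0,0],0,1],[[0,-0.2,0],0,1],[[0,-0.2,0],0,1],[[0,-0.2,0],0,1],[[0,-0.2,0],0,1],[[0,-0.2,0],0,1],[[0,0,0],0,1]]}}

```text
t: 7.43
ee_pos: [531.0, -109.7, 25.2]
orientation: [-3.138, -0.14, 0.0]
ft_force: [-0.3, 0.4, -4.1]
width: 8.1
grasp_force: 30.0
```

{"api": "move_arm", "payload": {"steps": [[[0,-0.15,0],0,1],[[0,-0.15,0],0,1],[[0,-0.15,0],0,1],[[0,-0.15,0],0,1],[[0,0,0],0,1]]}}

```text
t: 7.85
ee_pos: [529.7, -95.3, 25.0]
orientation: [-3.138, -0.139, 0.001]
ft_force: [-0.4, 0.1, -4.9]
width: 7.8
grasp_force: 30.0
```

{"api": "move_arm", "payload": {"steps": [[[0,-0.15,0],0,1],[[0,-0.15,0],0,1],[[0,-0.15,0],0,1],[[0,-0.15,0],0,1],[[0,0,0],0,1]]}}

```text
t: 8.27
ee_pos: [528.2, -80.2, 25.0]
orientation: [-3.138, -0.139, 0.001]
ft_force: [0.0, -0.1, -4.5]
width: 8.0
grasp_force: 30.0
```

{"api": "move_arm", "payload": {"steps": [[[0,-0.15,0],0,1],[[0,-0.15,0],0,1],[[0,-0.15,0],0,1],[[0,-0.15,0],0,1],[[0,0,0],0,1]]}}

```text
t: 8.68
ee_pos: [527.0, -65.3, 25.0]
orientation: [-3.138, -0.139, 0.001]
ft_force: [-1.4, 0.6, -4.8]
width: 8.0
grasp_force: 30.0
```

{"api": "move_arm", "payload": {"steps": [[[0.04,0,0],0,1],[[0.04,0,0],0,1],[[0,0,0],0,1]]}}

```text
t: 8.93
ee_pos: [529.0, -65.9, 25.0]
orientation: [-3.138, -0.139, 0.001]
ft_force: [-2.5, 0.5, -3.6]
width: 7.7
grasp_force: 30.2
```

{"api": "move_arm", "payload": {"steps": [[[-0.08,0,0],0,1],[[-0.08,0,0],0,1],[[0,0,0],0,1]]}}

```text
t: 9.18
ee_pos: [525.5, -66.4, 25.2]
orientation: [-3.139, -0.137, -0.002]
ft_force: [-0.5, 0.6, -4.1]
width: 7.9
grasp_force: 30.0
```

{"api": "move_arm", "payload": {"steps": [[[-0.08,0,0],0,1],[[0,0,0],0,1]]}}

```text
t: 9.35
ee_pos: [523.4, -66.5, 25.2]
orientation: [3.139, 0.138, 0.001]
ft_force: [-0.0, 0.3, -4.9]
width: 8.0
grasp_force: 30.0
```

{"api": "move_arm", "payload": {"steps": [[[-0.08,0,0],0,1],[[0,0,0],0,1]]}}

```text
t: 9.52
ee_pos: [521.7, -66.6, 25.3]
orientation: [-3.139, -0.137, -0.002]
ft_force: [0.9, 0.4, -4.0]
width: 7.8
grasp_force: 30.0
```

{"api": "move_arm", "payload": {"steps": [[[-0.08,0,0],0,1],[[0,0,0],0,1]]}}

```text
t: 9.68
ee_pos: [520.0, -66.9, 25.4]
orientation: [3.138, 0.137, 0.003]
ft_force: [2.8, -0.2, -4.1]
width: 7.9
grasp_force: 30.0
```

{"api": "move_arm", "payload": {"steps": [[[-0.08,0,0],0,1],[[0,0,0],0,1]]}}

```text
t: 9.85
ee_pos: [517.9, -67.1, 25.3]
orientation: [3.138, 0.138, 0.002]
ft_force: [2.9, -1.0, -3.5]
width: 8.2
grasp_force: 30.2
```

{"api": "move_arm", "payload": {"steps": [[[0.12,0,0],0,1],[[0.12,0,0],0,1],[[0,0,0],0,1],[[0,-0.15,0],0,1],[[0,-0.15,0],0,1],[[0,-0.15,0],0,1],[[0,-0.15,0],0,1],[[0,0,0],0,1]]}}

```text
t: 10.52
ee_pos: [521.5, -50.6, 25.0]
orientation: [-3.138, -0.14, 0.001]
ft_force: [0.1, -0.4, -5.7]
width: 7.6
grasp_force: 30.0
```

{"api": "move_arm", "payload": {"steps": [[[0,-0.15,0],0,1],[[0,-0.15,0],0,1],[[0,-0.15,0],0,1],[[0,-0.15,0],0,1],[[0,0,0],0,1]]}}

```text
t: 10.93
ee_pos: [520.5, -35.8, 25.1]
orientation: [-3.138, -0.139, 0.0]
ft_force: [0.4, 1.0, -3.6]
width: 8.0
grasp_force: 30.0
```

{"api": "move_arm", "payload": {"steps": [[[0,-0.15,0],0,1],[[0,-0.15,0],0,1],[[0,-0.15,0],0,1],[[0,-0.15,0],0,1],[[0,0,0],0,1]]}}

```text
t: 11.35
ee_pos: [519.2, -20.9, 25.1]
orientation: [-3.138, -0.139, 0.0]
ft_force: [0.3, -0.2, -4.5]
width: 7.9
grasp_force: 30.0
```

{"api": "move_arm", "payload": {"steps": [[[0,-0.15,0],0,1],[[0,-0.15,0],0,1],[[0,-0.15,0],0,1],[[0,-0.15,0],0,1],[[0,0,0],0,1]]}}

```text
t: 11.77
ee_pos: [518.0, -5.9, 25.1]
orientation: [-3.138, -0.139, -0.0]
ft_force: [0.3, 0.1, -3.8]
width: 7.9
grasp_force: 30.0
```

{"api": "move_arm", "payload": {"steps": [[[0,-0.15,0],0,1],[[0,-0.15,0],0,1],[[0,-0.1,0],0,1],[[0,0,0.04],0,1],[[0,0,0.04],0,1],[[0,0,0],0,1]]}}

```text
t: 12.27
ee_pos: [517.2, 3.4, 23.0]
orientation: [-3.138, -0.138, -0.0]
ft_force: [0.3, 0.9, -3.7]
width: 7.7
grasp_force: 30.0
```

{"api": "move_arm", "payload": {"steps": [[[0,0,0.04],0,1],[[0,0,0.04],0,1],[[0,0,0],0,1]]}}

```text
t: 12.52
ee_pos: [517.3, 3.1, 21.9]
orientation: [-3.138, -0.138, -0.0]
ft_force: [-2.8, -1.6, 11.9]
width: 7.8
grasp_force: 30.1
```

```bash
python3 -c "
from h import *
o=ctrl.get_obs();print(o['ee_pos'],o['ft_force'],o['moment'])"
```

```text
[517.3045505    3.10155382  21.94890235] [-2.81229879 -1.57271948 11.8836909 ] [ 0.54590179  0.63956949 -0.04952886]
```

{"api": "move_arm", "payload": {"steps": [[[0,0,0],0,0.6],[[0,0,0],0,0.6],[[0,0,0],0,0.6],[[0,0,0],0,0.6],[[0,0,-0.4],0,0.6],[[0,0,-0.8],0,0.6],[[0,0,-0.8],0,0.6],[[0,0,-0.4],0,0.6],[[0,0.6,0],0,0.3],[[0,0.9,0],0,0.3],[[0,0.9,0],0,0.3],[[0,0.6,0],0,0.3],[[0,0,0],0,0.3]]}}

```text
t: 13.6
ee_pos: [524.3, -73.5, 81.5]
orientation: [3.138, 0.135, 0.002]
ft_force: [1.1, 0.6, 0.6]
width: 60.7
grasp_force: 0.0
```

{"api": "move_arm", "payload": {"steps": [[[0,0,0],-1,0.3],[[0,0,0],-1,0.3],[[0,0,0],-1,0.3],[[0,0,0],-1,0.3],[[0,0,0],-1,0.3],[[0,0,0],-1,0.3],[[0,0,0],-1,0.3],[[0,0,0],-1,0.3],[[0,0,0],-1,0.3],[[0,0,0],-1,0.3],[[0,0,0],-1,0.3],[[0,0,0],-1,0.3],[[0,0,0],-1,0.3],[[0,0,0],-1,0.3],[[0,0,0],-1,0.3],[[0,0,0],-1,0.3],[[0,0,0],-1,0.3],[[0,0,0],-1,0.3],[[0,0,0],0,0.3]]}}

```text
t: 15.18
ee_pos: [523.5, -70.7, 81.2]
orientation: [-2.117, -2.321, -0.0]
ft_force: [0.4, -0.3, -0.4]
width: 61.3
grasp_force: 0.0
```

Run:
```python
from h import *
o,d=wrist('w3.png');print(o['ee_pos'],cv2.Rodrigues(o['orientation'])[0].round(3).tolist(),o['width'],o['ft_force'].round(1),o['qpos'].round(2))
cv2.imwrite('pics/w3b.png',cv2.resize(cv2.imread('pics/w3.png'),(768,576)))
```

```text
[523.5498605  -70.70286934  81.20546396] [[-0.091, 0.996, -0.0], [0.996, 0.091, 0.0], [0.0, -0.0, -1.0]] 61.282596236866276 [ 0.4 -0.3 -0.4] [-0.16  0.5   1.93  0.    0.72 -0.25]
```

View pics/w3b.png

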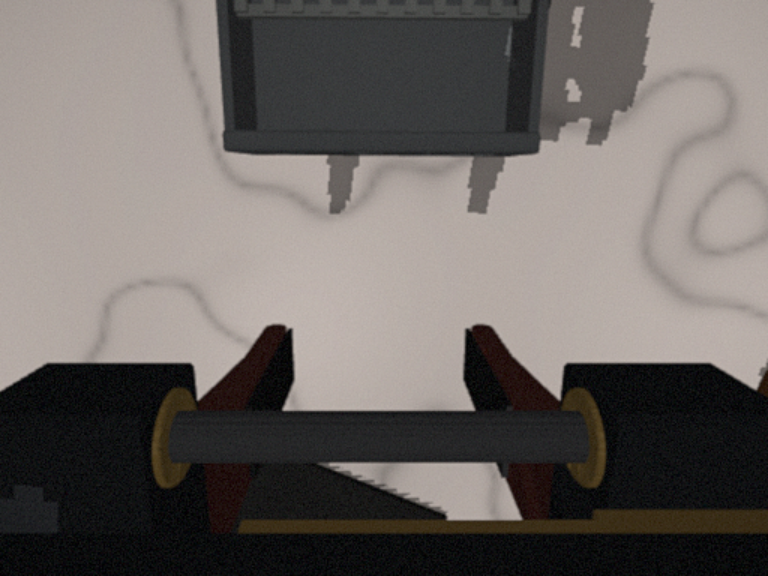

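The tray sits straight, with its front wall from (225,140) to (540,140) and centred on the gripper. I'll lower the fingers and push.

{"api": "move_arm", "payload": {"steps": [[[0,0,0.6],0,0.3],[[0,0,0.8],0,0.3],[[0,0,0.6],0,0.3],[[0,0,0.15],0,0.3],[[0.5,0,0],0,0.3],[[0.6,0,0],0,0.3],[[0.5,0,0],0,0.3],[[0.3,0,0],0,0.3],[[0,0,0],0,0.3]]}}

```text
t: 15.98
ee_pos: [519.7, -22.2, 28.0]
orientation: [2.119, 2.319, 0.001]
ft_force: [-0.0, -0.2, -0.3]
width: 61.3
grasp_force: 0.0
```

{"api": "move_arm", "payload": {"steps": [[[0.15,0,0],0,0.3],[[0.15,0,0],0,0.3],[[0.15,0,0],0,0.3],[[0.15,0,0],0,0.3],[[0,0,0],0,0.3]]}}

```text
t: 16.4
ee_pos: [518.2, -8.8, 27.4]
orientation: [2.121, 2.317, 0.0]
ft_force: [-0.7, -0.4, 0.2]
width: 61.2
grasp_force: 0.0
```

{"api": "move_arm", "payload": {"steps": [[[0.1,0,0],0,0.3],[[0.1,0,0],0,0.3],[[0.1,0,0],0,0.3],[[0.1,0,0],0,0.3],[[0,0,0],0,0.3]]}}

```text
t: 16.82
ee_pos: [517.1, 1.3, 27.3]
orientation: [-2.121, -2.317, 0.0]
ft_force: [0.3, 0.5, -0.7]
width: 61.7
grasp_force: 0.0
```

{"api": "move_arm", "payload": {"steps": [[[0.1,0,0],0,0.3],[[0.1,0,0],0,0.3],[[0.1,0,0],0,0.3],[[0.1,0,0],0,0.3],[[0,0,0],0,0.3]]}}

```text
t: 17.23
ee_pos: [516.3, 11.3, 27.3]
orientation: [-2.121, -2.317, 0.0]
ft_force: [-0.1, -0.3, -0.1]
width: 61.4
grasp_force: 0.0
```

{"api": "move_arm", "payload": {"steps": [[[0.1,0,0],0,0.3],[[0.1,0,0],0,0.3],[[0.1,0,0],0,0.3],[[0.1,0,0],0,0.3],[[0,0,0],0,0.3]]}}

```text
t: 17.65
ee_pos: [516.0, 20.9, 27.4]
orientation: [2.121, 2.317, 0.001]
ft_force: [1.6, -3.5, -1.4]
width: 61.6
grasp_force: 1.4
```

{"api": "move_arm", "payload": {"steps": [[[0.1,0,0],0,0.3],[[0.1,0,0],0,0.3],[[0,0,0],0,0.3]]}}

```text
t: 17.9
ee_pos: [515.7, 25.4, 27.4]
orientation: [2.12, 2.316, 0.001]
ft_force: [3.0, -6.0, -1.7]
width: 61.4
grasp_force: 3.1
```

{"api": "move_arm", "payload": {"steps": [[[0.1,0,0],0,0.3],[[0.1,0,0],0,0.3],[[0,0,0],0,0.3]]}}

```text
t: 18.15
ee_pos: [514.7, 30.9, 27.3]
orientation: [-2.121, -2.317, -0.0]
ft_force: [1.5, -0.9, -0.5]
width: 61.5
grasp_force: 0.8
```

{"api": "move_arm", "payload": {"steps": [[[0.1,0,0],0,0.3],[[0.1,0,0],0,0.3],[[0,0,0],0,0.3]]}}

```text
t: 18.4
ee_pos: [514.5, 35.7, 27.4]
orientation: [2.121, 2.317, 0.0]
ft_force: [1.4, -5.9, -1.5]
width: 61.5
grasp_force: 2.7
```

{"api": "move_arm", "payload": {"steps": [[[0.1,0,0],0,0.3],[[0.1,0,0],0,0.3],[[0,0,0],0,0.3]]}}

```text
t: 18.65
ee_pos: [514.3, 40.3, 27.4]
orientation: [2.121, 2.316, 0.0]
ft_force: [3.0, -7.8, -2.4]
width: 62.0
grasp_force: 3.9
```

{"api": "move_arm", "payload": {"steps": [[[0.08,0,0],0,0.3],[[0.08,0,0],0,0.3],[[0,0,0],0,0.3]]}}

```text
t: 18.9
ee_pos: [514.0, 44.1, 27.4]
orientation: [2.121, 2.316, 0.0]
ft_force: [2.8, -9.9, -1.8]
width: 61.4
grasp_force: 4.9
```

{"api": "move_arm", "payload": {"steps": [[[0.08,0,0],0,0.3],[[0.08,0,0],0,0.3],[[0,0,0],0,0.3]]}}

```text
t: 19.15
ee_pos: [513.8, 47.9, 27.5]
orientation: [2.121, 2.316, 0.0]
ft_force: [3.5, -10.5, -1.0]
width: 61.6
grasp_force: 5.6
```

{"api": "move_arm", "payload": {"steps": [[[0.08,0,0],0,0.3],[[0.08,0,0],0,0.3],[[0,0,0],0,0.3]]}}

```text
t: 19.4
ee_pos: [513.5, 51.7, 27.5]
orientation: [2.121, 2.316, 0.0]
ft_force: [3.1, -12.8, -2.6]
width: 61.8
grasp_force: 6.1
```

{"api": "move_arm", "payload": {"steps": [[[0.08,0,0],0,0.3],[[0,0,0],0,0.3]]}}

```text
t: 19.57
ee_pos: [512.7, 53.9, 27.3]
orientation: [2.121, 2.316, -0.001]
ft_force: [0.8, -10.0, -0.7]
width: 61.6
grasp_force: 5.1
```

{"api": "move_arm", "payload": {"steps": [[[0.08,0,0],0,0.3],[[0,0,0],0,0.3]]}}

```text
t: 19.73
ee_pos: [512.4, 54.1, 27.3]
orientation: [2.121, 2.315, -0.004]
ft_force: [2.6, -24.3, -0.5]
width: 61.4
grasp_force: 12.3
```

{"api": "move_arm", "payload": {"steps": [[[-0.08,0,0],0,0.3],[[-0.08,0,0],0,0.3],[[0,0,0],0,0.3]]}}

```text
t: 19.98
ee_pos: [512.4, 52.7, 27.3]
orientation: [-2.121, -2.316, 0.0]
ft_force: [-0.5, -0.2, -0.5]
width: 61.3
grasp_force: 0.0
```

{"api": "move_arm", "payload": {"steps": [[[-0.2,0,0],0,0.3],[[-0.5,0,0],0,0.3],[[-0.8,0,0],0,0.3],[[-0.8,0,0],0,0.3],[[-0.4,0,-0.6],0,0.3],[[-0.3,0,-0.8],0,0.3],[[0,0,-0.8],0,0.3],[[0,0,-0.2],0,0.3],[[0,0,0],0,0.3]]}}

```text
t: 20.73
ee_pos: [520.5, -22.6, 88.6]
orientation: [2.12, 2.315, 0.003]
ft_force: [0.2, -0.3, -0.5]
width: 61.5
grasp_force: 0.0
```

Run:
```python
from h import *
o,d=wrist('w4.png');print(o['ee_pos'],o['ft_force'].round(1))
cv2.imwrite('pics/w4b.png',cv2.resize(cv2.imread('pics/w4.png'),(768,576)))
for y in [47,54,61,68,75]:
    print(y,(1.5*proj(d,[513,y,54])).round())
```

```text
[520.4768462  -22.59807051  88.61283862] [ 0.2 -0.3 -0.5]
47 [377. 154.]
54 [379. 135.]
61 [380. 116.]
68 [382.  97.]
75 [384.  78.]
```

View pics/w4b.png

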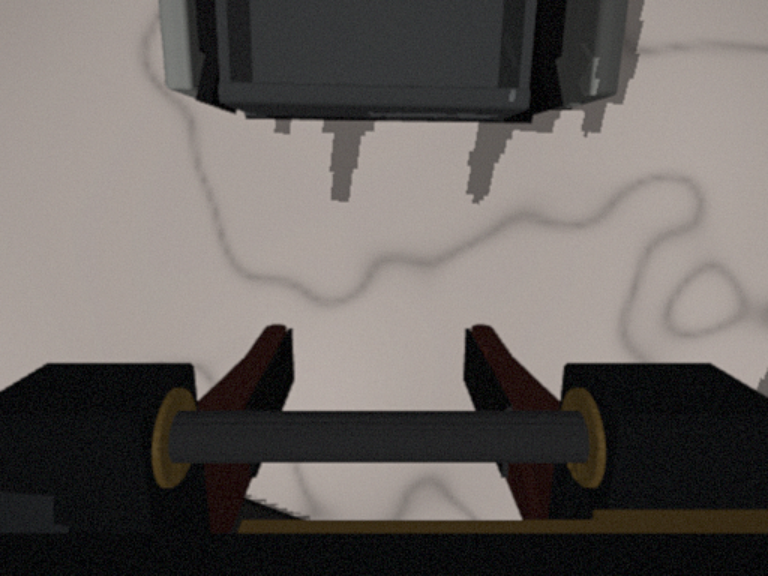

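The front wall edge (row ~105) is within about 3 mm of flush with the cheek ends (row ~95). The push force fell to zero as soon as I backed off and the tray did not follow, so it is latched. The gripper is clear, so I'm handing it in.

```bash
python3 -c "
from workcell import ctrl
print(ctrl.close_job())"
```

```text
the job is handed in; nothing more can be done
None
```

The drip tray is in the bay, within about 3 mm of flush, and stayed in when I backed off, so I take the catches to have clicked; the highest push force I read was about 24 N, and I handed the job in at about 21 s.

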